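# Lever open the tool chest, pack the trimming tools and put the scraper in its slot

## Robot

A 6-joint arm with a two-finger parallel gripper is mounted at the origin on the work surface; the furniture and walls round the work are solid. World frame = base frame: x ahead of the robot, y to its left, z up, the work surface at z = 0. Lengths are in m, angles in rad, forces in N, time in s.
With the tool pointing down it reaches from about 0.375 to 0.925 m from the base axis. Payload 5.7 kg.
Tool frame: the origin (TCP) lies at the very end of the fingers, on their centre line; the grasp point (between the pads) lies 19 mm behind it (r.grip_depth is the distance from the TCP to the grasp point, in m); z points along the fingers, y is the line along which they close (so a half turn about z gives the same grasp; the last joint's range is limited). The gripper opens to 88 mm and grips with 3 to 60 N. Pads are 20 mm wide; open, the fingers measure 115 mm over their backs; the gripper's body (75 mm by 178 mm) begins 61 mm behind the grasp point.
Start: joints at [1.133, 0.359, 1.51, -0, 1.272, -0.115], TCP at [0.19, 0.569, 0.223] pointing down, gripper open.
Joint ranges: [-2.97, 2.97], [-1.01, 2.36], [0.21, 2.38], [-0.96, 4.11], [0.2, 2.71], [-2.98, 2.98]. Speed limits (rad/s): [2.39, 2.39, 3.14, 3.14, 3.14, 3.14].

## Interface

Orientations are given as [roll, pitch, yaw] about the fixed x, y, z axes, in that order (R = Rz(yaw) Ry(pitch) Rx(roll)).
In Python, from rig import monitor, read_camera, camera_info, workorder, r gives the robot as it stands.
- The arm moves only by the shell command python3 -m jog 'ROWS' [FORCE]. ROWS is text: rows parted by semicolons, each of 7 numbers parted by spaces: the shift along the tool's x, y, z in units of 0.2 m (1.0 is 0.2 m), then the turn, a rotation vector about the tool's x, y, z in units of pi rad (1.0 is pi rad), then the closure, from 0 (fully open) to 1 (shut). In form: dx dy dz ax ay az hand; .... A call has 1 to 20 rows; each row shifts and turns the commanded pose from where the row before left it, along the tool's axes as they then stand; what a row does not reach is not made up. A row lasts 1/10 s, in which the tool goes at most 50 mm and 8.59 degrees, less where a joint would pass 70% of its speed; a pose out of reach is approached as far as the arm can. A call with a number of a shift or a turn outside -1 to 1 is refused whole. A call with a gripper value outside its range is refused whole. The fingers move at their own pace and stop on an object; FORCE is the grip in N (left out, the last holds). Time passes only in rows, so rows that do not move let the fingers close. It gives the time, the measured TCP pose, the force, the opening and the grip force at its end, in the units of the state.
- monitor.read_state(): the state, without advancing time (a new reading comes with each control period).
- read_camera(name): name is "scene" or "top" or "wrist"; returns the picture (480x640x3 uint8, blue, green, red); there is no depth.
- camera_info(name): a dict with "intrinsics" (3x3 intrinsics, pixels), "view" (4x4, takes a point from world to camera coordinates). Camera axes: x right, y down, z forward; pixel columns grow to the right and rows downward; lengths in m; the calibration is good to about 2 mm. The wrist camera is an equidistant fisheye: a pixel r from the principal point sees the ray r / f radians off the axis. A picture is of the moment at which its call begins: read the wrist's pose just before it. camera_info takes no time and is no camera call; for the wrist camera it gives the pose at the moment of the call.
- workorder.job_done(): hands the job in; it is judged then, once.
The state is a dict: "time": time; "joint_positions": joint angles; "joint_velocities": joint speeds; "joint_torque": joint torques, N m; "tool_pos": TCP position; "orientation": TCP orientation; "ft_force": force on the tool from outside, world axes, zero at the start; "wrist_torque": the same for the moment, N m; "width": finger opening in m; "grasp_force": force on a finger pad.
Only numpy, scipy, OpenCV 4.12 (cv2) and the standard library are available. Lean on these libraries where they do the work, as an engineer would, in place of code of your own. Each camera call takes 0.05 s, during which the arm holds its last target. There are 200 camera calls.

## Task

Lever up the tool chest's lid with the blade of the scraper, put every trimming tool that lies on the table (loop tools, needle tool) into the chest and close the lid fully. Slide the scraper blade first, all the way into the slot of its wooden block, and leave it there; do not disturb the jars and the clay beaker.

Things in the scene. Friction and masses are not known exactly. Their poses are not given: they have to be found in the camera images.
- chest: Wooden tool chest fixed to the table: 130 mm deep (its x), 209 mm long (its y), 60 mm high without lid, walls and floor 6 mm. Origin: centre of the underside; z up. Its front is the -x side, the lid's hinge runs along y on the top rear edge (x = +65, z = 60 mm). In the middle of the front wall a pry notch 90 mm wide is cut: there the wall is only 46 mm high, so a 14 mm high gap is open under the closed lid.
- lid (a joint): Hinge of the chest's lid: 0 = closed (it lies on the walls), grows as the front edge rises, 1.75 rad = fully open against its stop, leaning back past upright. The lid is a flat board 8 mm thick, 0.12 kg, that reaches 140 mm forward from the hinge (10 mm past the front wall); its underside is at z = 60 mm when closed. The hinge is stiff (about 0.11 N m of friction): the lid stays where it is left and must be pushed all the way to open and to close.
- lid_edge (a point): Middle of the lower front edge of the lid, 140 mm from the hinge line; it moves with the lid.
- scraper_grip (a point): Scraper, 165 mm long, 0.12 kg, lying flat: dark wooden handle 95 long x 22 wide x 26 mm high and a straight steel blade 70 long x 50 wide x 3 mm thick, flush with the underside of the handle. This point is the centre of the handle, 13 mm above the underside, 47.5 mm behind the handle's front end. x points along the tool to the blade, z up.
- scraper_tip (a point): Middle of the front edge of the scraper's blade, 1.5 mm above the underside, 117.5 mm ahead of the handle's centre; axes as the scraper's.
- holder_mouth (a point): Slotted wooden block fixed to the table, 72 deep (x) x 90 wide (y) x 55 mm high, with one level slot. This point is the centre of the slot's mouth, on the block's front (-x) face, 39.5 mm above the table; x points level into the slot. The slot is 56 mm wide, 7 mm high and 62 mm deep.
- loop_a_mid (a point): Longer ribbon loop tool, wooden handle with a steel loop, 175 mm long overall, lying flat. This point is the middle of the solid handle to grip (136 mm long, 12 mm wide, 11 mm high, 5 mm above its underside). Its y axis runs along the tool, towards the plain end of the handle, and the tool's half-length point lies about 20 mm from this point the other way; its z axis points up. May be absent.
- loop_b_mid (a point): Shorter ribbon loop tool, wooden handle with a steel loop, 155 mm long overall, lying flat. This point is the middle of the solid handle to grip (116 mm long, 12 mm wide, 11 mm high, 5 mm above its underside). Its y axis runs along the tool, towards the plain end of the handle, and the tool's half-length point lies about 20 mm from this point the other way; its z axis points up. May be absent.
- needle_a_mid (a point): Needle tool, wooden handle with a steel needle, 137 mm long overall, lying flat. This point is the middle of the solid handle to grip (95 mm long, 10 mm wide, 10 mm high, 5 mm above its underside). Its y axis runs along the tool, towards the plain end of the handle, and the tool's half-length point lies about 20 mm from this point the other way; its z axis points up. May be absent.
- jar_ochre: Bystander: screw-top glaze jar, 62 mm across, 73 mm high; origin at the centre of its underside.
- cup_beaker: Bystander: clay beaker, about 76 mm across, 84 mm high; origin at the centre of its underside.
- jar_oxide: Bystander: smaller screw-top glaze jar, 58 mm across, 67 mm high; origin at the centre of its underside.
There are look-alikes about, which are no part of the job. Of the things shaped like the part that bears holder_mouth, the wooden one is meant.

How it is judged:
By the outcome, as a careful person would: the job done as asked, in the order asked, and still so for the second after the job is handed in, with the robot touching nothing.
Of loop_a, loop_b, needle_a only 2 to 3 are there at a start; the rules pass over those that are not, and their reading is None.
At some moment in a run one of loop_a, loop_b, needle_a may be knocked a few centimetres aside while the robot is not near it.
It also fails if it takes over 210 s, if anything falls off the work surface, if the arm or the gripper's body presses on something with over 40 N, if the wrist force passes 120 N, or if a joint passes its speed limit or range.

## Working session

There is one attempt and no reset: what is moved stays moved. The work goes in short steps, Python scripts to look and compute and a shell command to move; the robot and the scene stay as the last step left them, time stands still between calls to the robot, and variables do not carry over. Pictures are saved under pics/ and viewed, at most 14 in all, crops included, and the job is handed in when it is done.

```bash
ls; mkdir -p pics; python3 - <<'E'
from rig import *
import cv2,numpy as np
for n in ["scene","top"]:
    cv2.imwrite(f"pics/{n}0.png",read_camera(n)); i=camera_info(n); print(n,np.round(i["intrinsics"],1).tolist(),np.round(i["view"],4).tolist())
s=monitor.read_state(); print(s["tool_pos"],s["orientation"],s["time"],s["width"])
E
```

```text
pics
scene [[559.0, 0.0, 309.7], [0.0, 559.0, 248.3], [0.0, 0.0, 1.0]] [[0.6029, -0.7977, -0.0123, -0.1953], [-0.6103, -0.4512, -0.6511, 0.2563], [0.5138, 0.4001, -0.7589, 1.4705], [0.0, 0.0, 0.0, 1.0]]
top [[560.3, 0.0, 318.7], [0.0, 560.3, 240.0], [0.0, 0.0, 1.0]] [[0.0233, -0.9997, 0.0034, 0.0188], [-0.9972, -0.0235, -0.0715, 0.3789], [0.0716, -0.0017, -0.9974, 1.5511], [0.0, 0.0, 0.0, 1.0]]
[0.19009194 0.56842871 0.22189831] [-3.13993175e+00 -1.50242520e-04  2.81880695e+00] 0.1 0.0879025497498038
```

View pics/scene0.png

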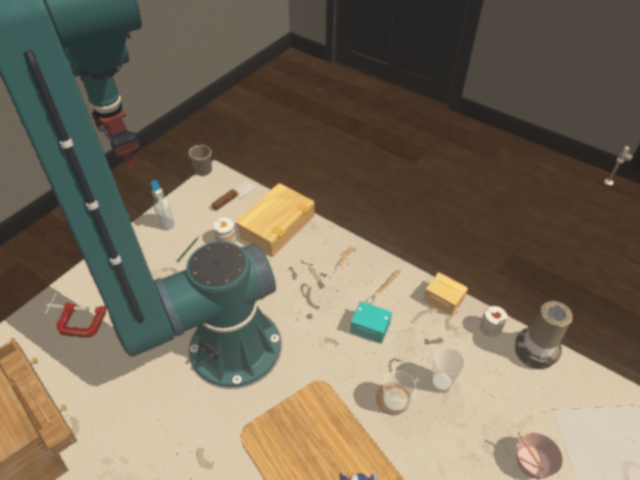

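View pics/top0.png

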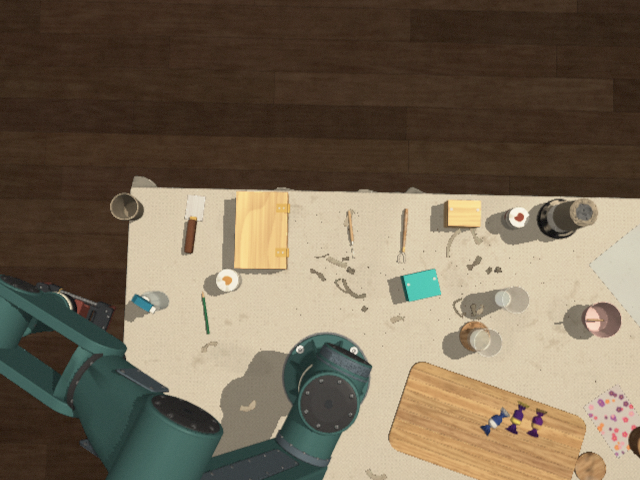

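The scene view shows the scraper at (230,197), the chest at (276,218), the wooden block at (446,293) and a teal block at (371,321). In the top view the scraper is at (193,222), the chest at (262,230) with its hinges on the right (−y), thin tools at (350,228) and (404,235), a green pen-like thing at (206,312), the wooden block at (463,213) and the teal block at (421,285). I'll enlarge to confirm which is which.

```bash
cat > h.py <<'E'
from rig import *
import cv2,numpy as np
from scipy.spatial.transform import Rotation as R
def ray(n,u,v,info=None):
    i=info or camera_info(n);K=np.array(i["intrinsics"]);V=np.array(i["view"]);x=(u-K[0,2])/K[0,0];y=(v-K[1,2])/K[1,1]
    if n=="wrist":
        t=np.hypot(x,y);d=np.array([x/t*np.sin(t),y/t*np.sin(t),np.cos(t)]) if t>1e-9 else np.array([0,0,1.])
    else: d=np.array([x,y,1.])
    return -V[:3,:3].T@V[:3,3],V[:3,:3].T@d
def pt(n,u,v,z,info=None):
    o,d=ray(n,u,v,info);return o+d*(z-o[2])/d[2]
def pix(n,p,info=None):
    i=info or camera_info(n);K=np.array(i["intrinsics"]);V=np.array(i["view"]);c=V[:3,:3]@np.array(p)+V[:3,3]
    if n=="wrist":
        t=np.arctan2(np.hypot(c[0],c[1]),c[2]);k=t/np.hypot(c[0],c[1])
    else: k=1/c[2]
    return np.array([K[0,0]*c[0]*k+K[0,2],K[1,1]*c[1]*k+K[1,2]])
def tool(rpy): return R.from_euler('xyz',rpy)
def goto(p,rpy=None,p0=None,rpy0=None):
    """total shift in present tool axes (units .2 m) and rotvec (units pi)"""
    s=monitor.read_state();p0=s["tool_pos"] if p0 is None else p0;rpy0=s["orientation"] if rpy0 is None else rpy0
    A=tool(rpy0);d=A.inv().apply(np.array(p)-p0)/.2
    w=(A.inv()*tool(rpy)).as_rotvec()/np.pi if rpy is not None else np.zeros(3)
    return np.round(d,4),np.round(w,4)
def st():
    s=monitor.read_state();print(round(s["time"],2),np.round(s["tool_pos"],4),np.round(s["orientation"],4),"w",round(s["width"],4),"g",round(s["grasp_force"],1),"f",np.round(s["ft_force"],1),"q",np.round(s["joint_positions"],2))
E
python3 - <<'E'
from h import *
a=cv2.imread("pics/top0.png")[180:340,120:500]; b=cv2.imread("pics/scene0.png")[150:350,150:480]
a=cv2.resize(a,(760,320),interpolation=cv2.INTER_CUBIC);b=cv2.resize(b,None,fx=2,fy=2,interpolation=cv2.INTER_CUBIC)[:280]
b=cv2.resize(cv2.imread("pics/scene0.png")[255:345,150:480],(760,207),interpolation=cv2.INTER_CUBIC)
cv2.imwrite("pics/c1.png",np.vstack([a,b]))
for q in [(193,195),(190,252),(236,192),(289,192),(289,269),(235,269),(350,210),(352,243),(405,210),(402,262),(447,202),(480,202),(480,227),(447,227),(227,280),(206,295),(208,332)]: print(q,np.round(pt("top",*q,0),3)[:2])
E
```

```text
(193, 195) [0.499 0.386]
(190, 252) [0.337 0.388]
(236, 192) [0.51  0.265]
(289, 192) [0.514 0.115]
(289, 269) [0.296 0.109]
(235, 269) [0.292 0.26 ]
(350, 210) [ 0.467 -0.059]
(352, 243) [ 0.373 -0.066]
(405, 210) [ 0.47  -0.214]
(402, 262) [ 0.323 -0.208]
(447, 202) [ 0.496 -0.333]
(480, 202) [ 0.498 -0.427]
(480, 227) [ 0.427 -0.427]
(447, 227) [ 0.425 -0.334]
(227, 280) [0.261 0.282]
(206, 295) [0.218 0.339]
(208, 332) [0.116 0.33 ]
```

View pics/c1.png

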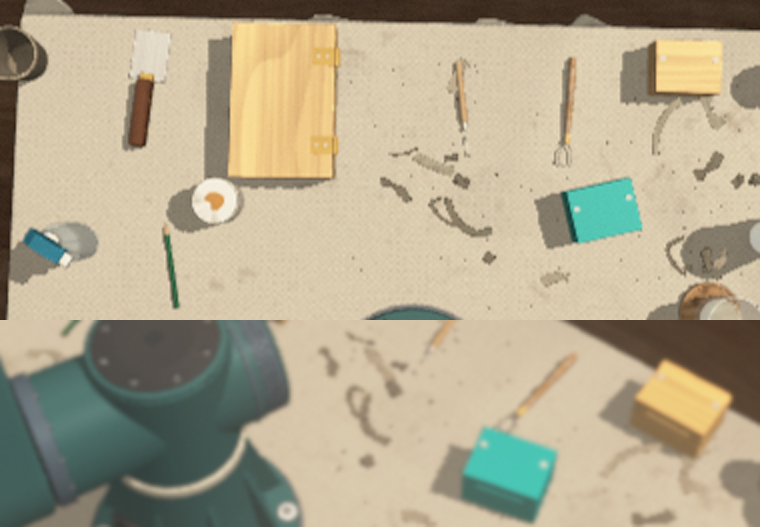

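There are two blocks: the wooden one at (463,213) and the teal one at (421,285). The task names the wooden one, and in the scene view its slot is on the face towards the robot. The tools are the needle tool at (350,228) and a loop tool at (404,235). The green pencil at (206,312) isn't a trimming tool. Next I'll measure them by colour.

```bash
python3 - <<'E'
from h import *
im=cv2.imread("pics/top0.png").astype(int);B,G,Rr=im[...,0],im[...,1],im[...,2]
hsv=cv2.cvtColor(im.astype(np.uint8),cv2.COLOR_BGR2HSV)
def blob(m,box,z,name):
    x0,y0,x1,y1=box;k=np.zeros(m.shape,np.uint8);k[y0:y1,x0:x1]=m[y0:y1,x0:x1]
    n,l,s,c=cv2.connectedComponentsWithStats(k);i=1+np.argmax(s[1:,4]);ys,xs=np.where(l==i)
    rc=cv2.boxPoints(cv2.minAreaRect(np.c_[xs,ys].astype(np.float32)))
    P=np.array([pt("top",*q,z)[:2] for q in rc]);W=np.array([pt("top",*q,z)[:2] for q in np.c_[xs,ys]])
    c=W.mean(0);u,sv,vt=np.linalg.svd(W-c,full_matrices=False)
    e=np.linalg.norm(P-np.roll(P,1,0),axis=1)
    print(name,s[i,4],"mean",np.round(c,3),"rectc",np.round(P.mean(0),3),"sides",np.round(e[:2],3),"dir",np.round(np.degrees(np.arctan2(vt[0,1],vt[0,0])),1), "ends",np.round(c+vt[0]*((W-c)@vt[0]).min(),3),np.round(c+vt[0]*((W-c)@vt[0]).max(),3))
    if name in("chest","hold"): print(np.round(P,3))
blob((hsv[...,2]<130)&(Rr-B>15),(180,205,205,260),.026,"handle")
blob((hsv[...,1]<30)&(hsv[...,2]>175),(180,185,212,225),.003,"blade")
wood=(hsv[...,1]>75)&(hsv[...,2]>150)
blob(wood,(228,185,296,275),.068,"chest")
blob(wood,(440,195,490,235),.055,"hold")
w2=(hsv[...,1]>72)&(hsv[...,0]<20)
blob(w2,(340,200,360,250),.01,"needle");blob(w2,(395,200,412,268),.01,"loop")
blob((hsv[...,1]<30)&(hsv[...,2]>190),(212,265,243,295),.073,"jar")
E
```

```text
handle 325 mean [0.379 0.385] rectc [0.38  0.386] sides [0.028 0.095] dir 174.8 ends [0.427 0.381] [0.332 0.39 ]
blade 41 mean [0.479 0.361] rectc [0.476 0.361] sides [0.034 0.014] dir -175.2 ends [0.494 0.362] [0.459 0.359]Traceback (most recent call last):
  File "<stdin>", line 16, in <module>
  File "<stdin>", line 8, in blob
  File "h.py", line 11, in pt
    o,d=ray(n,u,v,info);return o+d*(z-o[2])/d[2]
        ~~~^^^^^^^^^^^^
  File "h.py", line 5, in ray
    i=info or camera_info(n);K=np.array(i["intrinsics"]);V=np.array(i["view"]);x=(u-K[0,2])/K[0,0];y=(v-K[1,2])/K[1,1]
              ~~~~~~~~~~~^^^
ValueError: time passes only in moves, steps and waits
```

```bash
python3 - <<'E'
from h import *
im=cv2.imread("pics/top0.png").astype(int);B,Rr=im[...,0],im[...,2]
I=camera_info("top")
hsv=cv2.cvtColor(im.astype(np.uint8),cv2.COLOR_BGR2HSV)
def blob(m,box,z,name):
    x0,y0,x1,y1=box;k=np.zeros(m.shape,np.uint8);k[y0:y1,x0:x1]=m[y0:y1,x0:x1]
    n,l,s,c=cv2.connectedComponentsWithStats(k)
    if n<2: print(name,"none");return
    i=1+np.argmax(s[1:,4]);ys,xs=np.where(l==i)
    rc=cv2.boxPoints(cv2.minAreaRect(np.c_[xs,ys].astype(np.float32)))
    P=np.array([pt("top",*q,z,I)[:2] for q in rc]);W=np.array([pt("top",*q,z,I)[:2] for q in np.c_[xs,ys]])
    c=W.mean(0);vt=np.linalg.svd(W-c,full_matrices=False)[2];t=(W-c)@vt[0]
    e=np.linalg.norm(P-np.roll(P,1,0),axis=1)
    print(name,s[i,4],"mean",np.round(c,3),"rectc",np.round(P.mean(0),3),"sides",np.round(e[:2],3),"dir",np.round(np.degrees(np.arctan2(vt[0,1],vt[0,0])),1), "ends",np.round(c+vt[0]*t.min(),3),np.round(c+vt[0]*t.max(),3))
    if name in("chest","hold"): print(np.round(P,3).tolist())
wood=(hsv[...,1]>75)&(hsv[...,2]>150)
blob(wood,(228,185,296,275),.068,"chest")
blob(wood,(440,195,490,235),.055,"hold")
w2=(hsv[...,1]>72)&(hsv[...,0]<20)
blob(w2,(340,200,360,250),.01,"needle");blob(w2,(395,200,412,268),.01,"loop")
blob((hsv[...,1]<40)&(hsv[...,2]>190),(212,265,243,295),.073,"jar")
s=monitor.read_state();st()
# above scraper, tool down, yaw = pi-5.2deg
print(goto([.38,.386,.2],[np.pi,0,np.pi-np.radians(5.2)]))
E
```

```text
chest 4137 mean [0.398 0.183] rectc [0.399 0.183] sides [0.145 0.211] dir -179.9 ends [0.505 0.184] [0.294 0.183]
[[0.294, 0.254], [0.505, 0.257], [0.505, 0.11], [0.294, 0.109]]
hold 856 mean [ 0.459 -0.367] rectc [ 0.459 -0.366] sides [0.071 0.09 ] dir -92.8 ends [ 0.461 -0.319] [ 0.457 -0.413]
[[0.493, -0.32], [0.496, -0.411], [0.424, -0.411], [0.422, -0.321]]
needle 113 mean [ 0.421 -0.06 ] rectc [ 0.422 -0.059] sides [0.088 0.012] dir -173.6 ends [ 0.465 -0.055] [ 0.378 -0.064]
loop 145 mean [ 0.418 -0.212] rectc [ 0.413 -0.212] sides [0.011 0.124] dir 176.5 ends [ 0.475 -0.216] [ 0.351 -0.208]
jar 304 mean [0.262 0.27 ] rectc [0.261 0.271] sides [0.056 0.058] dir -65.3 ends [0.25  0.298] [0.274 0.244]
0.1 [0.1901 0.5684 0.2219] [-3.1399e+00 -2.0000e-04  2.8188e+00] w 0.0879 g 0.0 f [-0.4  0.4 -0.2] q [ 1.13  0.36  1.51 -0.    1.27 -0.12]
(array([-1.1899, -0.5637,  0.1102]), array([-0.0005, -0.0001, -0.0739]))
```

```bash
python3 -m jog '-.149 -.0705 .014 0 0 0 .2;-.149 -.0705 .014 0 0 0 .2;-.149 -.0705 .014 0 0 0 .2;-.149 -.0705 .014 0 0 0 .2;-.149 -.0705 .014 0 0 0 .2;-.149 -.0705 .014 0 0 0 .2;-.149 -.0705 .014 0 0 0 .2;-.149 -.0705 .014 0 0 0 .2;0 0 0 0 0 -.037 .2;0 0 0 0 0 -.037 .2;0 0 0 0 0 0 .2;0 0 0 0 0 0 .2'
python3 - <<'E'
from h import *
st(); I=camera_info("wrist"); im=read_camera("wrist"); cv2.imwrite("pics/w1.png",im)
print(np.round(I["intrinsics"],1).tolist(), np.round(I["view"],4).tolist())
print(goto([.38,.386,.003],[np.pi,0,np.pi-np.radians(5.2)]))
E
```

```text
time: 1.3
tool_pos: [0.3804, 0.3863, 0.2]
orientation: [-3.141, -0.0, 3.048]
ft_force: [0.4, -0.7, -0.8]
width: 0.0704
grasp_force: 0.0
1.3 [0.3804 0.3863 0.2   ] [-3.1412e+00 -4.0000e-04  3.0482e+00] w 0.0704 g 0.0 f [ 0.4 -0.7 -0.8] q [ 0.67  0.3   1.66 -0.    1.18 -0.81]
[[371.6, 0.0, 324.6], [0.0, 371.6, 242.9], [0.0, 0.0, 1.0]] [[0.0931, 0.9957, -0.0012, -0.4203], [0.9636, -0.0898, 0.2518, -0.3565], [0.2506, -0.0246, -0.9678, 0.282], [0.0, 0.0, 0.0, 1.0]]
(array([ 0.0015, -0.0018,  0.9854]), array([-0.0001, -0.0001, -0.0006]))
```

View pics/w1.png

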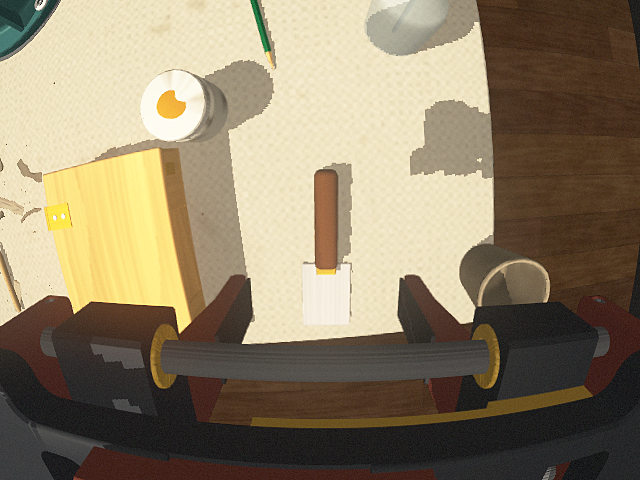

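The wrist view shows the scraper handle from (326,170) to (326,268) and the blade to (327,324), lined up with the gripper. The jar is at (175,105) and the chest is on the left.

```bash
python3 - <<'E'
from h import *
I=camera_info("wrist")
for u,v,z in [(326,172,.024),(326,268,.02),(326,268,.003),(303,323,.003),(350,323,.003),(303,264,.003),(351,264,.003)]: print(u,v,np.round(pt("wrist",u,v,z,I),4))
im=cv2.imread("pics/w1.png").astype(int);m=((im[...,2]<150)&(im[...,2]-im[...,0]>30)).astype(np.uint8);m[:165]=0;m[266:]=0;m[:,:305]=0;m[:,348:]=0
for v in (180,200,220,240,260):
  xs=np.where(m[v])[0];print(v,xs.min(),xs.max(),np.round(pt("wrist",xs.min(),v,.018,I),4),np.round(pt("wrist",xs.max(),v,.018,I),4))
print(goto([.38,.3862,.003],[np.pi,0,np.pi-np.radians(5.2)]))
E
```

```text
326 172 [0.3335 0.3924 0.024 ]
326 268 [0.4257 0.3839 0.02  ]
326 268 [0.4314 0.3834 0.003 ]
303 323 [0.4916 0.353  0.003 ]
350 323 [0.4963 0.4034 0.003 ]
303 264 [0.425  0.3605 0.003 ]
351 264 [0.4295 0.4091 0.003 ]
180 314 338 [0.3403 0.3806 0.018 ] [0.3423 0.4027 0.018 ]
200 314 338 [0.3589 0.3788 0.018 ] [0.361  0.4011 0.018 ]
220 315 338 [0.378  0.3779 0.018 ] [0.38   0.3995 0.018 ]
240 315 337 [0.3974 0.376  0.018 ] [0.3993 0.3969 0.018 ]
260 315 337 [0.4173 0.374  0.018 ] [0.4192 0.3952 0.018 ]
(array([ 1.500e-03, -8.000e-04,  9.854e-01]), array([-0.0001, -0.0001, -0.0006]))
```

```bash
python3 -m jog '0 .009 .15 0 0 0 .4;0 0 .2 0 0 0 .4;0 0 .2 0 0 0 .4;0 0 .15 0 0 0 .4;0 0 .1 0 0 0 .4;0 0 .09 0 0 0 .4;0 0 .06 0 0 0 .4;0 0 .03 0 0 0 .4;0 0 0 0 0 0 .4;0 0 0 0 0 0 .7;0 0 0 0 0 0 .8;0 0 0 0 0 0 1;0 0 0 0 0 0 1;0 0 0 0 0 0 1;0 0 0 0 0 0 1;0 0 0 0 0 0 1' 50
python3 -c "
from h import *
st()"
```

```text
time: 2.95
tool_pos: [0.381, 0.3882, 0.0047]
orientation: [3.141, 0.0, 3.051]
ft_force: [-0.1, -1.8, 5.5]
width: 0.0218
grasp_force: 50.0
2.95 [0.381  0.3882 0.0047] [3.1414e+00 4.0000e-04 3.0512e+00] w 0.0218 g 50.0 f [-0.1 -1.8  5.5] q [ 0.67  0.57  1.83 -0.    0.74 -0.81]
```

```bash
python3 -m jog '0 0 -.05 0 0 0 1;0 0 -.1 0 0 0 1;0 0 -.15 0 0 0 1;0 0 -.15 0 0 0 1;0 0 -.1 0 0 0 1;0 0 0 0 0 .04 1;0 0 0 0 0 .04 1;0 0 0 0 0 .04 1;0 0 0 0 0 .04 1;0 0 0 0 0 .04 1;0 0 0 0 0 .04 1;0 0 0 0 0 .04 1;0 0 0 0 0 .04 1;0 0 0 0 0 .04 1;0 0 0 0 0 .04 1;0 0 0 0 0 .04 1;0 0 0 0 0 .031 1;0 0 0 0 0 0 1' 60
python3 - <<'E'
from h import *
st(); I=camera_info("wrist"); im=read_camera("wrist"); cv2.imwrite("pics/w2.png",im)
print(goto([.399,.402,.0565],[np.pi,0,np.pi/2]))
print(np.round(pix("wrist",[.399,.256,.060],I)),np.round(pix("wrist",[.399,.246,.046],I)))
E
```

```text
time: 4.75
tool_pos: [0.3806, 0.388, 0.1145]
orientation: [-3.141, 0.0, 1.571]
ft_force: [-0.5, 0.5, -1.8]
width: 0.0217
grasp_force: 60.0
4.75 [0.3806 0.388  0.1145] [-3.1414e+00  1.0000e-04  1.5707e+00] w 0.0217 g 60.0 f [-0.5  0.5 -1.8] q [0.67 0.4  1.75 0.   0.99 0.67]
(array([0.0693, 0.0922, 0.2898]), array([-0.    ,  0.    ,  0.0009]))
[349. 426.] [347. 423.]
```

View pics/w2.png

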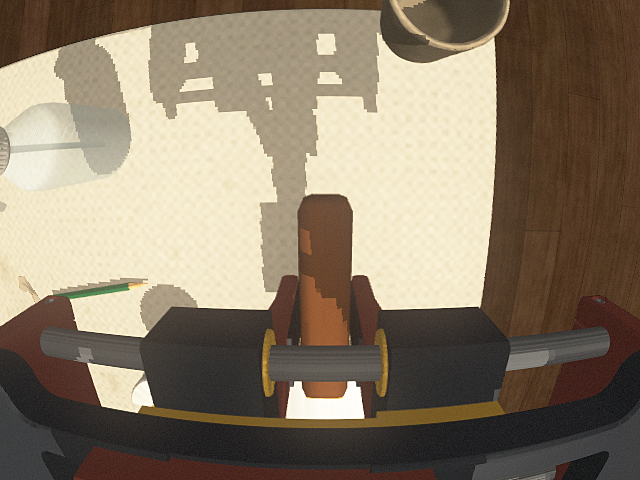

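The gripper holds the handle squarely, and the blade is visible at (325,405). I'll approach the notch and advance.

```bash
python3 -m jog '.0173 .023 .0725 0 0 0 1;.0173 .023 .0725 0 0 0 1;.0173 .023 .0725 0 0 0 1;.0173 .023 .0725 0 0 0 1;0 0 0 0 0 0 1;0 0 0 0 0 0 1'
python3 - <<'E'
from h import *
st(); 
cv2.imwrite("pics/s2.png",cv2.resize(read_camera("scene")[130:280,150:350],(800,600),interpolation=cv2.INTER_CUBIC))
E
```

```text
time: 5.4
tool_pos: [0.3988, 0.4017, 0.0553]
orientation: [-3.14, 0.001, 1.572]
ft_force: [-0.1, -0.4, -1.0]
width: 0.0213
grasp_force: 60.0
5.4 [0.3988 0.4017 0.0553] [-3.1400e+00  1.3000e-03  1.5717e+00] w 0.0213 g 60.0 f [-0.1 -0.4 -1. ] q [ 0.67  0.51  1.75 -0.    0.88  0.67]
```

View pics/s2.png

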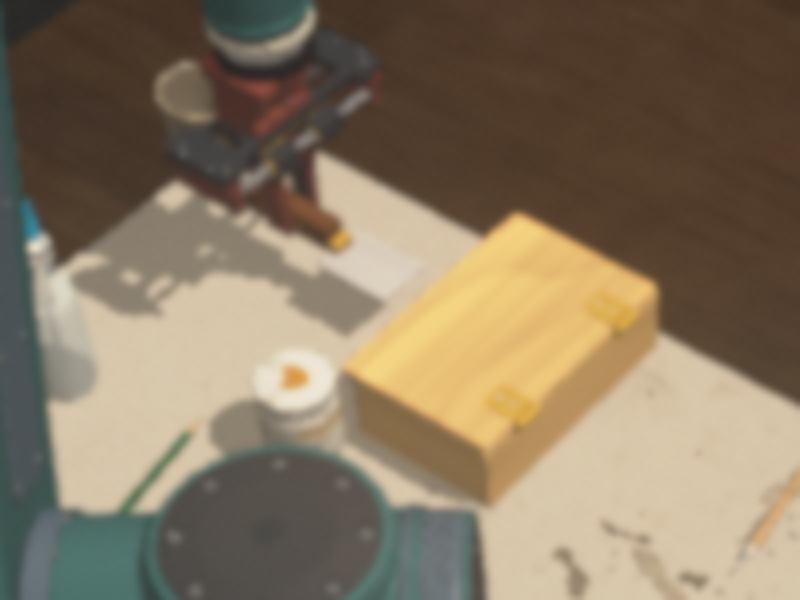

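The blade (at (375,265) in the crop) faces the middle of the lid's front edge, just short of it. Advancing into the notch.

```bash
python3 -m jog '-.05 0 0 0 0 0 1;-.05 0 0 0 0 0 1;-.05 0 0 0 0 0 1;-.05 0 0 0 0 0 1;-.05 0 0 0 0 0 1;-.04 0 0 0 0 0 1;0 0 0 0 0 0 1'
python3 -c "
from h import *
st()"
```

```text
time: 6.15
tool_pos: [0.3989, 0.3427, 0.0562]
orientation: [-3.141, 0.001, 1.571]
ft_force: [0.9, 0.4, -1.5]
width: 0.0215
grasp_force: 60.0
6.15 [0.3989 0.3427 0.0562] [-3.1409e+00  7.0000e-04  1.5705e+00] w 0.0215 g 60.0 f [ 0.9  0.4 -1.5] q [ 0.58  0.47  1.84 -0.    0.84  0.58]
```

```bash
python3 -m jog '0 0 -.062 0 0 0 1;-.008 0 -.063 0 0 0 1;-.0125 0 -.047 0 0 0 1;-.0125 0 -.047 0 0 0 1;-.02 0 -.045 0 0 0 1;-.021 0 -.044 0 0 0 1;-.028 0 -.04 0 0 0 1;-.028 0 -.04 0 0 0 1;-.034 0 -.035 0 0 0 1;-.035 0 -.034 0 0 0 1;-.04 0 -.028 0 0 0 1;-.04 0 -.028 0 0 0 1;0 0 0 0 0 0 1'
python3 - <<'E'
from h import *
st(); 
cv2.imwrite("pics/s3.png",cv2.resize(read_camera("scene")[130:280,150:350],(800,600),interpolation=cv2.INTER_CUBIC))
E
```

```text
time: 7.45
tool_pos: [0.3994, 0.287, 0.1595]
orientation: [3.141, 0.001, 1.571]
ft_force: [-0.1, -0.1, -1.2]
width: 0.0218
grasp_force: 60.0
7.45 [0.3994 0.287  0.1595] [3.1412e+00 7.0000e-04 1.5708e+00] w 0.0218 g 60.0 f [-0.1 -0.1 -1.2] q [ 0.48  0.28  1.82 -0.    1.05  0.48]
```

View pics/s3.png

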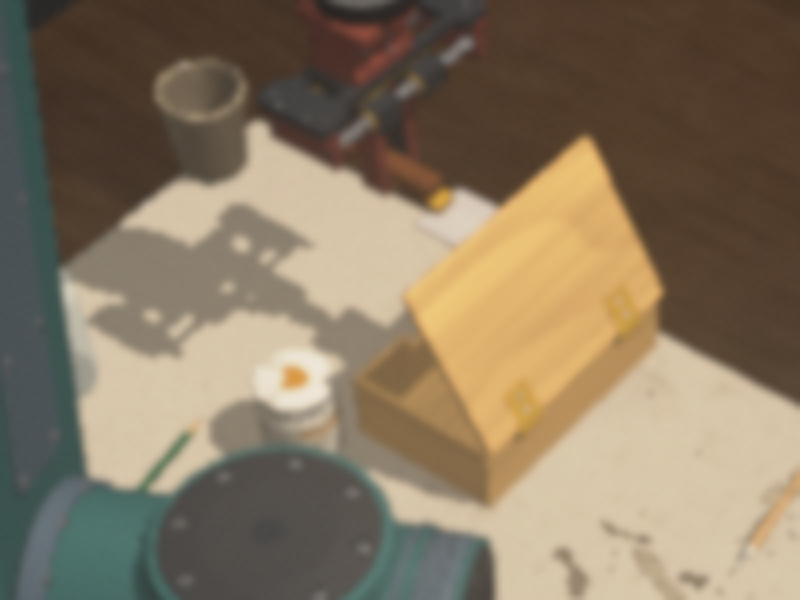

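The lid is up about 55–60° on the blade. Pushing it on to the stop.

```bash
python3 -m jog '-.045 0 -.021 0 0 0 1;-.045 0 -.02 0 0 0 1;-.047 0 -.013 0 0 0 1;-.047 0 -.012 0 0 0 1;-.048 0 -.004 0 0 0 1;-.048 0 -.004 0 0 0 1;-.048 0 .004 0 0 0 1;-.045 0 .004 0 0 0 1;0 0 0 0 0 0 1'
python3 - <<'E'
from h import *
st()
E
```

```text
time: 8.4
tool_pos: [0.3993, 0.2126, 0.1719]
orientation: [-3.141, 0.0, 1.57]
ft_force: [0.9, 0.0, -1.2]
width: 0.0216
grasp_force: 60.0
8.4 [0.3993 0.2126 0.1719] [-3.1413e+00  4.0000e-04  1.5704e+00] w 0.0216 g 60.0 f [ 0.9  0.  -1.2] q [ 0.34  0.21  1.88 -0.    1.06  0.34]
```

```bash
python3 -m jog '-.015 0 0 0 0 0 1;-.01 0 0 0 0 0 1;0 0 0 0 0 0 1'
python3 -m jog '.1 0 0 0 0 0 1;.2 0 0 0 0 0 1;.22 0 0 0 0 0 1;.22 0 0 0 0 0 1;.1 0 0 0 0 0 1;0 0 0 0 0 0 1'
python3 - <<'E'
from h import *
st()
print(goto([.381,.388,.17],[np.pi,0,3.0512]))
cv2.imwrite("pics/s4.png",cv2.resize(read_camera("scene")[130:280,150:350],(800,600),interpolation=cv2.INTER_CUBIC))
E
```

```text
time: 8.7
tool_pos: [0.3996, 0.2118, 0.1726]
orientation: [3.141, -0.006, 1.57]
ft_force: [-1.5, 12.7, 0.5]
width: 0.0215
grasp_force: 60.0
time: 9.3
tool_pos: [0.3993, 0.3793, 0.1718]
orientation: [3.141, -0.001, 1.575]
ft_force: [-0.3, -0.9, -1.2]
width: 0.0215
grasp_force: 60.0
9.3 [0.3993 0.3793 0.1718] [ 3.1410e+00 -5.0000e-04  1.5748e+00] w 0.0215 g 60.0 f [-0.3 -0.9 -1.2] q [0.63 0.34 1.68 0.   1.12 0.63]
(array([ 0.044 , -0.0913,  0.0088]), array([ 3.0e-04, -0.0e+00, -4.7e-01]))
```

View pics/s4.png

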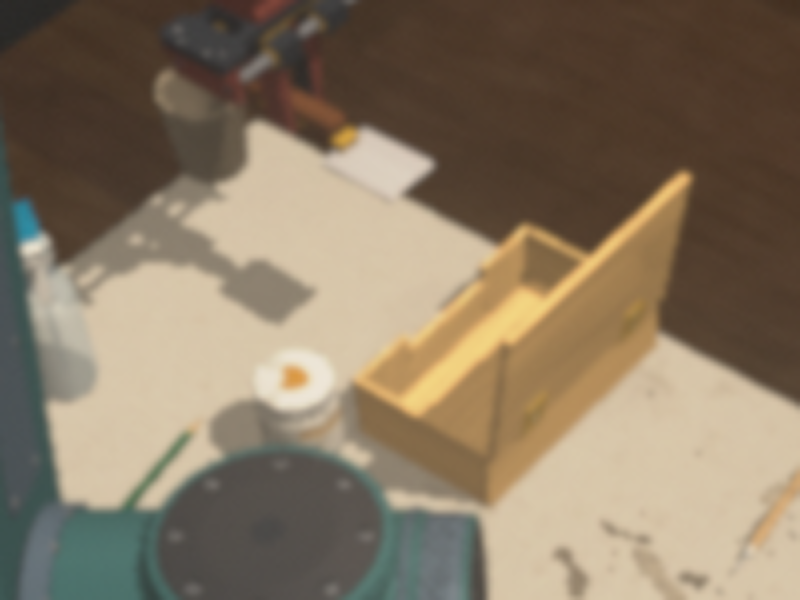

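The lid stands fully open against its stop. I'll lay the scraper back on the table.

```bash
python3 -m jog '.022 -.045 0 0 0 0 1;.022 -.045 0 0 0 0 1;0 0 0 0 0 -.04 1;0 0 0 0 0 -.04 1;0 0 0 0 0 -.04 1;0 0 0 0 0 -.04 1;0 0 0 0 0 -.04 1;0 0 0 0 0 -.04 1;0 0 0 0 0 -.04 1;0 0 0 0 0 -.04 1;0 0 0 0 0 -.04 1;0 0 0 0 0 -.04 1;0 0 0 0 0 -.04 1;0 0 0 0 0 -.03 1;0 0 .2 0 0 0 1;0 0 .2 0 0 0 1;0 0 .18 0 0 0 1;0 0 .12 0 0 0 1;0 0 .06 0 0 0 1;0 0 .03 0 0 0 1'
python3 - <<'E'
from h import *
st()
E
```

```text
time: 11.35
tool_pos: [0.3804, 0.3846, 0.0134]
orientation: [-3.14, -0.001, 3.048]
ft_force: [-0.2, 0.8, -1.3]
width: 0.0215
grasp_force: 60.0
11.35 [0.3804 0.3846 0.0134] [-3.1403e+00 -1.3000e-03  3.0476e+00] w 0.0215 g 60.0 f [-0.2  0.8 -1.3] q [ 0.66  0.55  1.83 -0.    0.76 -0.81]
```

```bash
python3 -m jog '0 0 .03 0 0 0 1;0 0 .014 0 0 0 1;0 0 0 0 0 0 1;0 0 0 0 0 0 .6;0 0 0 0 0 0 .55;0 0 0 0 0 0 .55;0 0 -.05 0 0 0 .55;0 0 -.15 0 0 0 .55;0 0 -.22 0 0 0 .55;0 0 -.22 0 0 0 .55;0 0 -.22 0 0 0 .55;0 0 -.22 0 0 0 .55;0 0 -.2 0 0 0 .55;0 0 0 0 0 0 .55'
python3 - <<'E'
from h import *
st()
print(goto([.421,-.060,.26],[np.pi,0,np.pi+.11]))
E
```

```text
time: 12.75
tool_pos: [0.3839, 0.3877, 0.2682]
orientation: [3.133, 0.009, 3.048]
ft_force: [0.5, 0.4, -0.3]
width: 0.0392
grasp_force: 0.0
12.75 [0.3839 0.3877 0.2682] [3.1335 0.0086 3.0482] w 0.0392 g 0.0 f [ 0.5  0.4 -0.3] q [ 0.66  0.23  1.57  0.    1.32 -0.81]
(array([-0.3929, -2.2117,  0.0265]), array([ 0.0023,  0.003 , -0.0647]))
```

```bash
python3 -m jog '-.033 -.184 0 0 0 0 .5;-.033 -.184 0 0 0 0 .5;-.033 -.184 0 0 0 0 .5;-.033 -.184 0 0 0 0 .5;-.033 -.184 0 0 0 0 .5;-.033 -.184 0 0 0 0 .5;-.033 -.184 0 0 0 0 .5;-.033 -.184 0 0 0 0 .5;-.033 -.184 0 0 0 0 .5;-.033 -.184 0 0 0 0 .5;-.033 -.184 0 0 0 0 .5;-.033 -.184 0 0 0 0 .5;0 0 0.2 0 0 -.032 .5;0 0 .2 0 0 -.032 .5;0 0 0 0 0 0 .5;0 0 0 0 0 0 .5'
python3 - <<'E'
from h import *
st(); I=camera_info("wrist"); im=read_camera("wrist"); cv2.imwrite("pics/w3.png",im)
print(goto([.421,-.060,.002],[np.pi,0,np.pi+.11]))
hsv=cv2.cvtColor(im,cv2.COLOR_BGR2HSV);m=((hsv[...,1]>85)&(hsv[...,0]<22)).astype(np.uint8);m[320:]=0
n,l,s,c=cv2.connectedComponentsWithStats(m)
for i in range(1,n):
  if s[i,4]>150:
    ys,xs=np.where(l==i);W=np.array([pt("wrist",a,b,.006,I)[:2] for a,b in zip(xs,ys)]);q=W.mean(0);vt=np.linalg.svd(W-q,full_matrices=False)[2];t=(W-q)@vt[0]
    print(s[i],"mid",np.round(q+vt[0]*(t.min()+t.max())/2,4),"len",round(np.ptp(t),3),"deg",round(np.degrees(np.arctan2(vt[0,1],vt[0,0])),1))
E
```

```text
time: 14.35
tool_pos: [0.418, -0.0613, 0.1814]
orientation: [3.141, -0.002, -3.037]
ft_force: [0.4, 0.5, 0.7]
width: 0.0438
grasp_force: 0.0
14.35 [ 0.418  -0.0613  0.1814] [ 3.1407e+00 -2.1000e-03 -3.0366e+00] w 0.0438 g 0.0 f [0.4 0.5 0.7] q [-0.31  0.15  1.92 -0.    1.07 -1.99]
(array([-0.0091,  0.0072,  0.9017]), array([-0.0001,  0.0001, -0.0014]))
[  482    96   158   224 25895] mid [0.3604 0.2018] len 0.281 deg -0.8
[ 163  139   19  124 1092] mid [ 0.4116 -0.2118] len 0.124 deg -4.1
[321 178  12  94 887] mid [ 0.42   -0.0587] len 0.089 deg 7.1
[   0  199  274  121 9416] mid [ 0.5083 -0.3068] len 0.408 deg 95.4
[376 275  44  45 923] mid [0.4886 0.017 ] len 0.065 deg 38.9
[279 312  72   8 259] mid [ 0.5148 -0.0608] len 0.072 deg 93.6
```

View pics/w3.png

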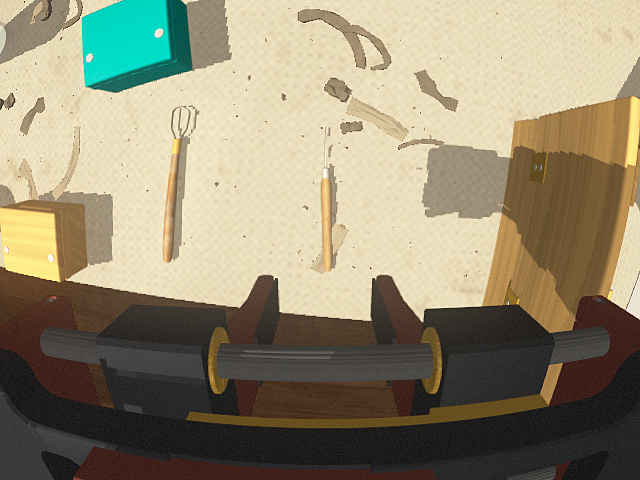

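The needle tool lies at (327,215), with its handle from (322,270) to (326,170), between the fingers. The loop tool is at (175,190).

```bash
python3 -m jog '0 .012 .2 0 0 0 .6;0 0 .2 0 0 0 .6;0 0 .2 0 0 0 .6;0 0 .14 0 0 0 .6;0 0 .09 0 0 0 .6;0 0 .045 0 0 0 .6;0 0 .02 0 0 0 .6;0 0 0 0 0 0 .6;0 0 0 0 0 0 .8;0 0 0 0 0 0 1;0 0 0 0 0 0 1;0 0 0 0 0 0 1;0 0 0 0 0 0 1;0 0 0 0 0 0 1;0 0 0 0 0 0 1' 25
python3 - <<'E'
from h import *
st()
E
```

```text
time: 15.9
tool_pos: [0.4189, -0.0594, 0.0028]
orientation: [-3.141, 0.001, -3.034]
ft_force: [-0.2, 0.8, 6.8]
width: 0.0104
grasp_force: 25.0
15.9 [ 0.4189 -0.0594  0.0028] [-3.1412e+00  8.0000e-04 -3.0341e+00] w 0.0104 g 25.0 f [-0.2  0.8  6.8] q [-0.3   0.47  2.1  -0.    0.57 -1.98]
```

```bash
python3 -m jog '0 0 -.05 0 0 0 1;0 0 -.12 0 0 0 1;0 0 -.2 0 0 0 1;0 0 -.22 0 0 0 1;0 0 -.22 0 0 0 1;0 0 -.22 0 0 0 1;0 0 -.2 0 0 0 1;0 0 -.1 0 0 0 1;0 0 0 0 0 .034 1;0 0 0 0 0 0 1;0 0 0 0 0 0 1'
python3 - <<'E'
from h import *
st()
print(goto([.4205,.214,.27],[np.pi,0,np.pi]))
E
```

```text
time: 17.0
tool_pos: [0.4179, -0.059, 0.2682]
orientation: [3.141, -0.001, -3.138]
ft_force: [-0.3, 0.4, -1.0]
width: 0.0102
grasp_force: 25.0
17.0 [ 0.4179 -0.059   0.2682] [ 3.1415e+00 -7.0000e-04 -3.1383e+00] w 0.0102 g 25.0 f [-0.3  0.4 -1. ] q [-0.3   0.05  1.8  -0.    1.29 -1.88]
(array([-0.0175,  1.3652, -0.0088]), array([ 0.    , -0.0002,  0.001 ]))
```

```bash
python3 -m jog '-.002 .1 0 0 0 0 1;-.002 .17 0 0 0 0 1;-.002 .17 0 0 0 0 1;-.002 .17 0 0 0 0 1;-.002 .17 0 0 0 0 1;-.002 .17 0 0 0 0 1;-.002 .17 0 0 0 0 1;-.002 .15 0 0 0 0 1;-.002 .095 0 0 0 .001 1;0 0 0 0 0 0 1;0 0 0 0 0 0 1'
python3 - <<'E'
from h import *
st();I=camera_info("wrist"); im=read_camera("wrist"); cv2.imwrite("pics/w4.png",im)
print(goto([.4205,.214,.012],[np.pi,0,np.pi]))
E
```

```text
time: 18.1
tool_pos: [0.4213, 0.2134, 0.2675]
orientation: [-3.14, -0.002, -3.141]
ft_force: [0.2, -0.1, -0.7]
width: 0.01
grasp_force: 25.0
18.1 [0.4213 0.2134 0.2675] [-3.1403e+00 -1.8000e-03 -3.1413e+00] w 0.01 g 25.0 f [ 0.2 -0.1 -0.7] q [ 0.32  0.13  1.71 -0.    1.3  -1.25]
(array([0.0024, 0.0066, 1.2781]), array([-0.0004, -0.0005, -0.0003]))
```

View pics/w4.png

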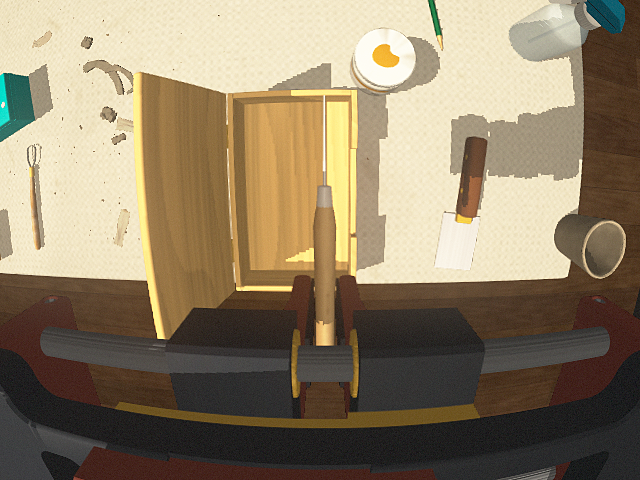

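The needle tool hangs over the chest. The chest rim's corners show at about (232,94), (357,92), (357,288) and (238,290), with the lid on the left.

```bash
python3 - <<'E'
from h import *
I=camera_info("wrist")
for u,v,z in [(232,94,.06),(357,92,.06),(357,288,.06),(238,290,.06),(354,180,.06),(350,150,.06),(330,95,.26),(324,95,.265),(324,345,.27)]: print(u,v,z,np.round(pt("wrist",u,v,z,I),3))
E
```

```text
232 94 0.06 [0.295 0.121 0.06 ]
357 92 0.06 [0.296 0.245 0.06 ]
357 288 0.06 [0.498 0.248 0.06 ]
238 290 0.06 [0.502 0.119 0.06 ]
354 180 0.06 [0.384 0.242 0.06 ]
350 150 0.06 [0.354 0.238 0.06 ]
330 95 0.26 [0.328 0.216 0.26 ]
324 95 0.265 [0.329 0.213 0.265]
324 345 0.27 [0.446 0.213 0.27 ]
```

```bash
python3 -m jog '0 .006 .15 0 0 0 1;0 0 .2 0 0 0 1;0 0 .2 0 0 0 1;0 0 .2 0 0 0 1;0 0 .15 0 0 0 1;0 0 .1 0 0 0 1;0 0 .1 0 0 0 1;0 0 .08 0 0 0 1;0 0 .06 0 0 0 1;0 0 .03 0 0 0 1;0 0 0 0 0 0 1'
python3 -c "
from h import *
st()"
```

```text
time: 19.25
tool_pos: [0.4216, 0.2139, 0.0137]
orientation: [-3.141, -0.002, 3.139]
ft_force: [-0.1, 0.2, -0.3]
width: 0.01
grasp_force: 25.0
19.25 [0.4216 0.2139 0.0137] [-3.1409e+00 -1.5000e-03  3.1385e+00] w 0.01 g 25.0 f [-0.1  0.2 -0.3] q [ 0.32  0.49  1.98 -0.    0.67 -1.24]
```

```bash
python3 -m jog '0 0 .02 0 0 0 1;0 0 0 0 0 0 1;0 0 0 0 0 0 .82;0 0 0 0 0 0 .8;0 0 0 0 0 0 .8;0 0 -.05 0 0 0 .8;0 0 -.1 0 0 0 .8;0 0 -.15 0 0 0 .8;0 0 -.2 0 0 0 .8;0 0 -.2 0 0 0 .8;0 0 -.2 0 0 0 .8;0 0 -.2 0 0 0 .8;0 0 -.18 0 0 0 .8;0 0 0 0 0 0 .8;0 0 0 0 0 0 .8'
python3 - <<'E'
from h import *
st();cv2.imwrite("pics/s5.png",read_camera("top"))
print(goto([.413,-.212,.26],[np.pi,0,np.pi-.07]))
E
```

```text
time: 20.75
tool_pos: [0.4221, 0.215, 0.2674]
orientation: [3.141, 0.002, 3.139]
ft_force: [0.6, -1.0, -0.0]
width: 0.0177
grasp_force: 0.0
20.75 [0.4221 0.215  0.2674] [3.1409e+00 2.3000e-03 3.1394e+00] w 0.0177 g 0.0 f [ 0.6 -1.  -0. ] q [ 0.33  0.13  1.71 -0.    1.3  -1.24]
(array([ 0.0365, -2.1338,  0.0309]), array([-0.0001, -0.0001,  0.0216]))
```

```bash
python3 -m jog '.003 -.1 0 0 0 0 .6;.003 -.18 0 0 0 0 .6;.003 -.18 0 0 0 0 .6;.003 -.18 0 0 0 0 .6;.003 -.18 0 0 0 0 .6;.003 -.18 0 0 0 0 .6;.003 -.18 0 0 0 0 .6;.003 -.18 0 0 0 0 .6;.003 -.18 0 0 0 0 .6;.003 -.18 0 0 0 0 .6;.003 -.18 0 0 0 0 .6;.003 -.16 0 0 0 0 .5;0 -.074 0.2 0 0 .022 .5;0 0 .2 0 0 0 .5;0 0 0 0 0 0 .5;0 0 0 0 0 0 .5'
python3 - <<'E'
from h import *
st(); I=camera_info("wrist"); im=read_camera("wrist"); cv2.imwrite("pics/w5.png",im)
print(goto([.413,-.212,.002],[np.pi,0,np.pi-.07]))
hsv=cv2.cvtColor(im,cv2.COLOR_BGR2HSV);m=((hsv[...,1]>85)&(hsv[...,0]<22)).astype(np.uint8);m[320:]=0
n,l,s,c=cv2.connectedComponentsWithStats(m)
for i in range(1,n):
  if s[i,4]>150:
    ys,xs=np.where(l==i);W=np.array([pt("wrist",a,b,.006,I)[:2] for a,b in zip(xs,ys)]);q=W.mean(0);vt=np.linalg.svd(W-q,full_matrices=False)[2];t=(W-q)@vt[0]
    print(s[i],"mid",np.round(q+vt[0]*(t.min()+t.max())/2,4),"len",round(np.ptp(t),3),"deg",round(np.degrees(np.arctan2(vt[0,1],vt[0,0])),1))
E
```

```text
time: 22.4
tool_pos: [0.4124, -0.2108, 0.1853]
orientation: [3.139, -0.004, 3.07]
ft_force: [0.7, 0.6, -0.3]
width: 0.0439
grasp_force: 0.0
22.4 [ 0.4124 -0.2108  0.1853] [ 3.1391 -0.0041  3.0704] w 0.0439 g 0.0 f [ 0.7  0.6 -0.3] q [-0.62  0.21  1.84 -0.    1.1  -2.12]
(array([ 0.0022, -0.0033,  0.923 ]), array([ 0.0002, -0.0003, -0.0003]))
[ 91   0  40   9 245] mid [ 0.1554 -0.4194] len 0.054 deg -108.4
[  484   100   156   220 10096] mid [0.4174 0.137 ] len 0.28 deg -9.3
[ 317  156   12  129 1212] mid [ 0.4116 -0.212 ] len 0.123 deg -4.0
[ 110  233  116   87 3870] mid [ 0.4704 -0.3849] len 0.155 deg -69.9
[230 275  44  45 953] mid [ 0.4869 -0.2862] len 0.066 deg -37.2
[377 275  47  45 970] mid [ 0.4981 -0.1435] len 0.07 deg 33.5
[  11  280   64   40 1333] mid [ 0.4904 -0.5796] len 0.151 deg -80.0
```

View pics/w5.png

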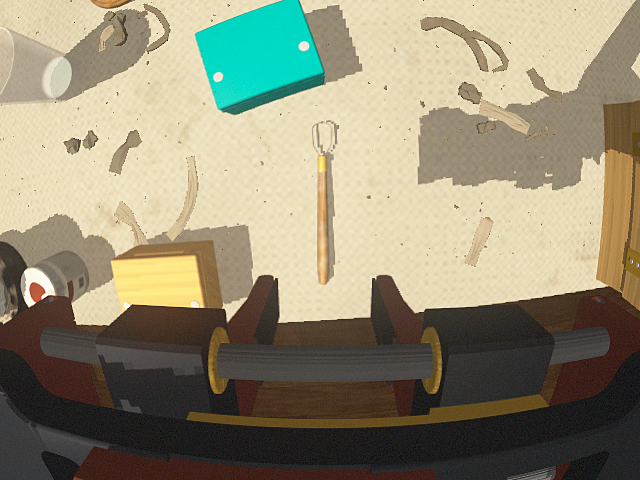

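The loop tool lies between the fingers: handle from (323,283) to (322,155), loop at (324,135).

```bash
python3 -m jog '0 -.005 .2 0 0 0 .6;0 0 .2 0 0 0 .6;0 0 .2 0 0 0 .6;0 0 .14 0 0 0 .6;0 0 .1 0 0 0 .6;0 0 .05 0 0 0 .6;0 0 .025 0 0 0 .6;0 0 0 0 0 0 .6;0 0 0 0 0 0 .8;0 0 0 0 0 0 1;0 0 0 0 0 0 1;0 0 0 0 0 0 1;0 0 0 0 0 0 1;0 0 0 0 0 0 1;0 0 0 0 0 0 1' 25
python3 -m jog '0 0 -.05 0 0 0 1;0 0 -.12 0 0 0 1;0 0 -.2 0 0 0 1;0 0 -.22 0 0 0 1;0 0 -.22 0 0 0 1;0 0 -.22 0 0 0 1;0 0 -.2 0 0 0 1;0 0 -.1 0 0 0 1;0 0 0 0 0 -.022 1;0 0 0 0 0 0 1;0 0 0 0 0 0 1'
python3 - <<'E'
from h import *
st()
# half length point ~20 mm toward -x of grip
print(goto([.417,.214,.27],[np.pi,0,np.pi]))
E
```

```text
time: 23.95
tool_pos: [0.4141, -0.2131, 0.0039]
orientation: [-3.141, 0.001, 3.07]
ft_force: [-0.4, 0.1, 6.5]
width: 0.0109
grasp_force: 25.0
time: 25.05
tool_pos: [0.4131, -0.2124, 0.2692]
orientation: [3.141, -0.001, 3.138]
ft_force: [-0.5, 1.0, 0.4]
width: 0.0112
grasp_force: 25.0
25.05 [ 0.4131 -0.2124  0.2692] [ 3.1413e+00 -6.0000e-04  3.1376e+00] w 0.0112 g 25.0 f [-0.5  1.   0.4] q [-0.62  0.12  1.72 -0.    1.3  -2.19]
(array([-0.0109,  2.1322, -0.0033]), array([ 0.0001, -0.0002, -0.0013]))
```

```bash
python3 -m jog '-.002 .1 0 0 0 0 1;-.002 .18 0 0 0 0 1;-.002 .18 0 0 0 0 1;-.002 .18 0 0 0 0 1;-.002 .18 0 0 0 0 1;-.002 .18 0 0 0 0 1;-.002 .18 0 0 0 0 1;-.002 .18 0 0 0 0 1;0 .18 0 0 0 0 1;0 .18 0 0 0 0 1;0 .18 0 0 0 0 1;0 .15 0 0 0 0 1;0 .08 0 0 0 -.001 1;0 0 0 0 0 0 1;0 0 0 0 0 0 1'
python3 - <<'E'
from h import *
st();I=camera_info("wrist"); im=read_camera("wrist"); cv2.imwrite("pics/w6.png",im)
print(goto([.418,.212,.026],[np.pi,0,np.pi]))
E
```

```text
time: 26.55
tool_pos: [0.4172, 0.2128, 0.2685]
orientation: [-3.14, -0.002, -3.141]
ft_force: [0.4, -0.7, -0.8]
width: 0.0114
grasp_force: 25.0
26.55 [0.4172 0.2128 0.2685] [-3.1404e+00 -1.8000e-03 -3.1406e+00] w 0.0114 g 25.0 f [ 0.4 -0.7 -0.8] q [ 0.32  0.12  1.71 -0.    1.3  -1.25]
(array([-4.8000e-03, -4.0000e-04,  1.2134e+00]), array([-0.0004, -0.0005,  0.0001]))
```

View pics/w6.png

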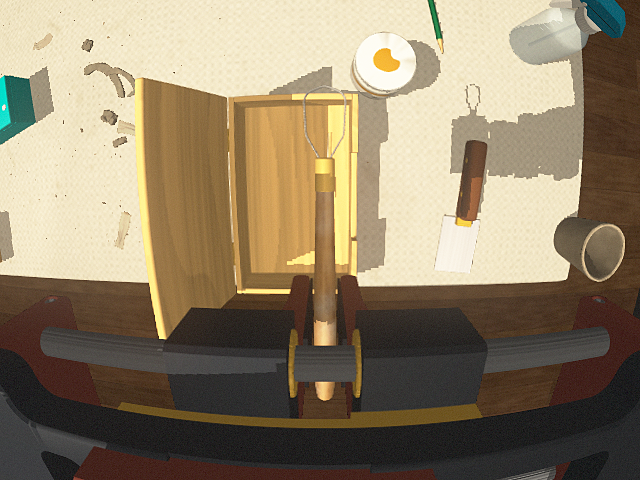

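The loop tool hangs over the chest, inside the rim, with its loop at (324,90).

```bash
python3 -m jog '0 0 .15 0 0 0 1;0 0 .2 0 0 0 1;0 0 .2 0 0 0 1;0 0 .2 0 0 0 1;0 0 .15 0 0 0 1;0 0 .1 0 0 0 1;0 0 .1 0 0 0 1;0 0 .06 0 0 0 1;0 0 .05 0 0 0 1;0 0 0 0 0 0 1;0 0 0 0 0 0 1'
python3 -c "
from h import *
st()"
```

```text
time: 27.7
tool_pos: [0.4181, 0.2127, 0.0275]
orientation: [-3.141, -0.0, 3.142]
ft_force: [-0.4, 0.5, -0.4]
width: 0.0112
grasp_force: 25.0
27.7 [0.4181 0.2127 0.0275] [-3.1414e+00 -1.0000e-04  3.1415e+00] w 0.0112 g 25.0 f [-0.4  0.5 -0.4] q [ 0.32  0.46  1.98 -0.    0.7  -1.25]
```

```bash
python3 -m jog '0 0 0 0 0 0 .82;0 0 0 0 0 0 .8;0 0 0 0 0 0 .8;0 0 -.05 0 0 0 .8;0 0 -.1 0 0 0 .8;0 0 -.15 0 0 0 .8;0 0 -.2 0 0 0 .8;0 0 -.2 0 0 0 .8;0 0 -.2 0 0 0 .8;0 0 -.2 0 0 0 .8;0 0 -.11 0 0 0 .8;0 0 0 0 0 0 .8;0 0 0 0 0 0 .8'
python3 - <<'E'
from h import *
st();cv2.imwrite("pics/w7.png",read_camera("wrist"))
cv2.imwrite("pics/t7.png",read_camera("top"))
E
```

```text
time: 29.0
tool_pos: [0.4177, 0.2131, 0.2697]
orientation: [3.141, 0.001, -3.141]
ft_force: [-0.4, -0.3, -0.7]
width: 0.0178
grasp_force: 0.0
29.0 [0.4177 0.2131 0.2697] [ 3.1413e+00  1.1000e-03 -3.1407e+00] w 0.0178 g 0.0 f [-0.4 -0.3 -0.7] q [ 0.32  0.12  1.71 -0.    1.3  -1.25]
```

View pics/w7.png

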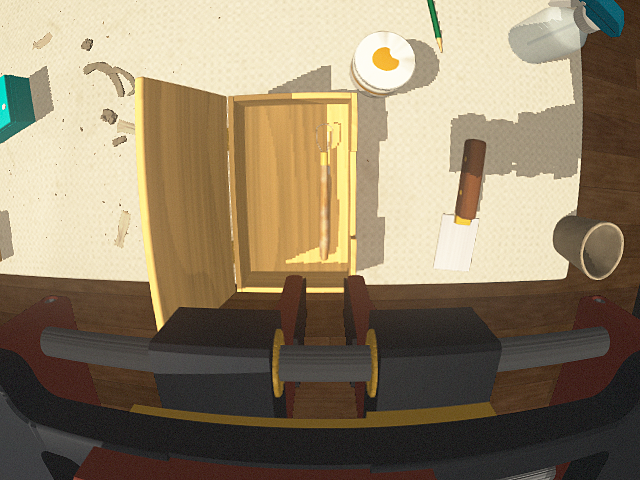

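The chest holds the tools at (325,200). The jar, scraper and beaker are undisturbed. Before closing the lid I'll check that the top view shows no wooden tool left on the table.

```bash
python3 -m jog '.022 -.13 0 0 0 0 1;.022 -.2 0 0 0 0 1;.022 -.2 0 0 0 0 1;.022 -.18 0 0 0 0 1;0 -.08 0 0 0 0 1;0 0 .12 0 0 0 1;0 0 .14 0 0 0 1;0 0 .14 0 0 0 1;0 0 .09 0 0 0 1;0 0 0 0 0 0 1'
python3 - <<'E'
from h import *
st();I=camera_info("top")
for f in ("top0","t7"):
  im=cv2.imread(f"pics/{f}.png");hsv=cv2.cvtColor(im,cv2.COLOR_BGR2HSV);m=((hsv[...,1]>72)&(hsv[...,0]<20)).astype(np.uint8);m[:188]=0;m[340:]=0;m[:,:130]=0;m[:,515:]=0
  n,l,s,c=cv2.connectedComponentsWithStats(m)
  print(f,[s[i].tolist() for i in range(1,n) if s[i,4]>40])
E
```

```text
time: 30.1
tool_pos: [0.397, 0.0552, 0.1681]
orientation: [3.141, -0.008, -3.141]
ft_force: [0.2, 0.1, 0.9]
width: 0.0002
grasp_force: 0.0
30.1 [0.397  0.0552 0.1681] [ 3.1414 -0.0082 -3.141 ] w 0.0002 g 0.0 f [0.2 0.1 0.9] q [-0.03  0.14  1.98 -0.    1.03 -1.61]
top0 [[223, 188, 53, 2, 60], [290, 188, 119, 5, 331], [417, 188, 98, 7, 561], [234, 191, 57, 79, 2646], [130, 197, 13, 23, 129], [443, 200, 38, 29, 236], [402, 208, 6, 45, 145], [348, 210, 6, 32, 113], [184, 216, 13, 38, 327], [222, 276, 10, 9, 64], [459, 321, 31, 19, 298]]
t7 [[259, 188, 36, 82, 1924], [298, 188, 111, 5, 321], [417, 188, 98, 7, 563], [255, 200, 7, 15, 67], [443, 200, 37, 29, 207], [130, 202, 13, 13, 90], [238, 223, 8, 46, 141], [246, 239, 10, 28, 69], [222, 276, 10, 9, 61], [459, 321, 31, 19, 295]]
```

```bash
python3 -m jog '0 .05 -.01 0 0 0 1;0 .052 -.009 0 0 0 1;0 .05 -.008 0 0 0 1;0 .05 -.008 0 0 0 1;0 .05 0 0 0 0 1;0 .05 0 0 0 0 1;0 .05 .01 0 0 0 1;0 .048 .01 0 0 0 1;0 .047 .018 0 0 0 1;0 .047 .018 0 0 0 1;0 .043 .026 0 0 0 1;0 .043 .026 0 0 0 1;0 0 0 0 0 0 1'
python3 - <<'E'
from h import *
st()
E
```

```text
time: 31.4
tool_pos: [0.3996, 0.1719, 0.1557]
orientation: [-3.141, -0.002, -3.14]
ft_force: [-0.4, -0.5, -0.9]
width: 0.0005
grasp_force: 0.0
31.4 [0.3996 0.1719 0.1557] [-3.1414e+00 -1.8000e-03 -3.1400e+00] w 0.0005 g 0.0 f [-0.4 -0.5 -0.9] q [ 0.25  0.21  1.93  0.    1.01 -1.33]
```

```bash
python3 -m jog '0 .038 .036 0 0 0 1;0 .038 .036 0 0 0 1;0 .032 .042 0 0 0 1;0 .031 .042 0 0 0 1;0 .025 .045 0 0 0 1;0 .024 .045 0 0 0 1;0 .016 .048 0 0 0 1;0 .016 .048 0 0 0 1;0 .008 .05 0 0 0 1;0 .008 .05 0 0 0 1;0 0 .01 0 0 0 1;0 0 .005 0 0 0 1;0 0 0 0 0 0 1'
python3 - <<'E'
from h import *
st()
cv2.imwrite("pics/s8.png",read_camera("scene"))
E
```

```text
time: 32.7
tool_pos: [0.4004, 0.2183, 0.0676]
orientation: [-3.142, 0.001, -3.141]
ft_force: [-8.6, -3.4, 42.5]
width: 0.0005
grasp_force: 21.2
32.7 [0.4004 0.2183 0.0676] [-3.1415e+00  8.0000e-04 -3.1407e+00] w 0.0005 g 21.2 f [-8.6 -3.4 42.5] q [ 0.35  0.37  1.98 -0.    0.78 -1.22]
```

```bash
python3 -m jog '0 0 -.04 0 0 0 1;0 0 -.1 0 0 0 1;0 0 -.2 0 0 0 1;0 0 -.2 0 0 0 .6;0 0 -.12 0 0 0 .5;.02 .2 0 0 0 0 .5;.03 .22 0 0 0 0 .5;.03 .22 0 0 0 0 .5;.02 .2 0 0 0 .029 .5;0 0 0 0 0 0 .5;0 0 0 0 0 0 .5'
python3 - <<'E'
from h import *
st();I=camera_info("wrist");im=read_camera("wrist").astype(int)
m=((im[...,2]<150)&(im[...,2]-im[...,0]>30)).astype(np.uint8);m[:120]=0;m[290:]=0;m[:,:290]=0;m[:,370:]=0
n,l,s,c=cv2.connectedComponentsWithStats(m);i=1+np.argmax(s[1:,4]);print(s[i])
ys,xs=np.where(l==i);W=np.array([pt("wrist",a,b,.018,I)[:2] for a,b in zip(xs,ys)]);q=W.mean(0);vt=np.linalg.svd(W-q,full_matrices=False)[2];t=(W-q)@vt[0]
print("mid",np.round(q+vt[0]*(t.min()+t.max())/2,4),"len",round(np.ptp(t),3),"deg",round(np.degrees(np.arctan2(vt[0,1],vt[0,0])),1))
E
```

```text
time: 33.85
tool_pos: [0.3796, 0.3864, 0.1963]
orientation: [-3.14, -0.001, 3.054]
ft_force: [-0.5, 0.3, 0.5]
width: 0.044
grasp_force: 0.0
33.85 [0.3796 0.3864 0.1963] [-3.1401e+00 -8.0000e-04  3.0541e+00] w 0.044 g 0.0 f [-0.5  0.3  0.5] q [ 0.67  0.3   1.67 -0.    1.17 -0.82]
[312 171  26 101 984]
mid [0.3797 0.3883] len 0.096 deg -6.9
```

```bash
python3 -m jog '0 .007 .15 0 0 .002 .45;0 0 .2 0 0 0 .45;0 0 .2 0 0 0 .45;0 0 .15 0 0 0 .45;0 0 .1 0 0 0 .45;0 0 .09 0 0 0 .45;0 0 .05 0 0 0 .45;0 0 .025 0 0 0 .45;0 0 0 0 0 0 .45;0 0 0 0 0 0 .7;0 0 0 0 0 0 .8;0 0 0 0 0 0 1;0 0 0 0 0 0 1;0 0 0 0 0 0 1;0 0 0 0 0 0 1;0 0 0 0 0 0 1' 50
python3 -m jog '0 0 -.05 0 0 0 1;0 0 -.1 0 0 0 1;0 0 -.15 0 0 0 1;0 0 -.2 0 0 0 1;0 0 -.2 0 0 0 1;0 0 -.15 0 0 0 1;0 0 -.1 0 0 0 1;0 0 0 0 0 0 1;0 0 0 0 0 0 1' 60
python3 - <<'E'
from h import *
st();print(goto([.30,-.366,.19],[np.pi,0,np.pi]))
im=read_camera("top");cv2.imwrite("pics/t9.png",im)
I=camera_info("wrist")
E
```

```text
time: 35.5
tool_pos: [0.3804, 0.3877, 0.0048]
orientation: [3.142, 0.0, 3.045]
ft_force: [-1.2, -1.1, 6.0]
width: 0.0215
grasp_force: 49.9
time: 36.4
tool_pos: [0.38, 0.3876, 0.1941]
orientation: [3.141, 0.0, 3.045]
ft_force: [-0.4, -0.6, -2.2]
width: 0.0216
grasp_force: 59.9
36.4 [0.38   0.3876 0.1941] [3.1414e+00 1.0000e-04 3.0451e+00] w 0.0216 g 59.9 f [-0.4 -0.6 -2.2] q [ 0.67  0.31  1.67  0.    1.17 -0.81]
(array([ 0.0351, -3.789 ,  0.0199]), array([ 0.0001,  0.    , -0.0307]))
```

```bash
python3 -m jog '0 0 -.1 0 0 -.031 1;-.025 -.1 -.1 0 0 0 1;-.025 -.167 -.1 0 0 0 1;-.025 -.167 0 0 0 0 1;-.025 -.167 0 0 0 0 1;-.025 -.167 0 0 0 0 1;-.025 -.167 0 0 0 0 1;-.025 -.167 0 0 0 0 1;-.025 -.167 0 0 0 0 1;-.025 -.167 0 0 0 0 1;-.025 -.167 0 0 0 0 1;-.025 -.167 0 0 0 0 1;-.025 -.167 0 0 0 0 1;.033 -.183 0 0 0 0 1;.033 -.183 0 0 0 0 1;.033 -.183 0 0 0 0 1;.033 -.183 0 0 0 0 1;.033 -.183 0 0 0 0 1;.033 -.1 0 0 0 0 1;0 0 0 0 0 0 1'
python3 - <<'E'
from h import *
st();I=camera_info("wrist");im=read_camera("wrist");cv2.imwrite("pics/w10.png",im);np.savez("w10.npz",K=I["intrinsics"],V=I["view"])
hsv=cv2.cvtColor(im,cv2.COLOR_BGR2HSV);m=((hsv[...,1]>85)&(hsv[...,0]<30)&(hsv[...,0]>12)&(hsv[...,2]>80)).astype(np.uint8);m[330:]=0;m[:,280:]=0
n,l,s,c=cv2.connectedComponentsWithStats(m)
for i in range(1,n):
  if s[i,4]>300: print(s[i].tolist(),np.round(c[i]))
print(np.round([pix("wrist",p,I) for p in [(.422,-.321,.055),(.424,-.411,.055),(.493,-.32,.055),(.496,-.411,.055),(.422,-.321,0)]]))
# scene/top
E
```

```text
time: 38.45
tool_pos: [0.3998, -0.2044, 0.2525]
orientation: [3.141, -0.003, 3.139]
ft_force: [0.0, 0.1, -1.3]
width: 0.0214
grasp_force: 59.9
38.45 [ 0.3998 -0.2044  0.2525] [ 3.1405e+00 -3.0000e-03  3.1390e+00] w 0.0214 g 59.9 f [ 0.   0.1 -1.3] q [-0.63  0.11  1.77 -0.    1.26 -2.19]
[125, 0, 57, 21, 841] [151.   9.]
[67, 229, 203, 101, 9098] [167. 281.]
[0, 293, 47, 27, 446] [ 21. 303.]
[[211. 241.]
 [136. 243.]
 [218. 305.]
 [145. 304.]
 [225. 230.]]
```

```bash
python3 - <<'E'
from h import *
d=np.load("w10.npz");I={"intrinsics":d["K"],"view":d["V"]};im=cv2.imread("pics/w10.png")
g=im.astype(int).sum(2)//3
for u in (150,170,190): print(u,"v222-252",g[222:252,u].tolist())
for v in (255,275,290): print(v,"u125-160",g[v,120:160].tolist(),"u200-235",g[v,200:235].tolist())
E
```

```text
150 v222-252 [226, 225, 223, 225, 227, 224, 229, 230, 226, 223, 229, 186, 111, 117, 116, 109, 123, 105, 136, 195, 210, 214, 211, 210, 213, 216, 216, 215, 216, 213]
170 v222-252 [222, 226, 184, 145, 150, 153, 159, 145, 118, 113, 115, 113, 114, 118, 122, 146, 126, 109, 140, 190, 212, 214, 209, 209, 209, 213, 213, 213, 215, 215]
190 v222-252 [203, 203, 201, 198, 203, 174, 152, 141, 119, 112, 110, 121, 118, 116, 122, 145, 138, 110, 133, 187, 211, 211, 210, 212, 213, 214, 215, 212, 213, 211]
255 u125-160 [149, 149, 149, 150, 144, 146, 149, 153, 154, 151, 146, 141, 142, 153, 195, 221, 223, 221, 213, 204, 207, 206, 206, 207, 205, 204, 206, 206, 206, 205, 208, 206, 206, 206, 206, 205, 204, 203, 206, 203] u200-235 [210, 208, 207, 210, 207, 209, 210, 208, 210, 209, 211, 205, 159, 112, 112, 114, 123, 117, 110, 114, 111, 113, 114, 110, 110, 105, 133, 144, 144, 144, 146, 142, 146, 147, 144]
275 u125-160 [224, 221, 218, 220, 223, 223, 224, 217, 217, 218, 221, 221, 224, 220, 216, 216, 220, 224, 224, 219, 213, 210, 212, 210, 210, 209, 211, 209, 211, 210, 211, 211, 210, 210, 210, 209, 210, 210, 211, 209] u200-235 [207, 208, 209, 206, 209, 210, 206, 206, 209, 208, 207, 210, 209, 186, 138, 107, 108, 125, 117, 115, 110, 106, 113, 113, 118, 111, 110, 125, 148, 156, 156, 153, 149, 154, 146]
290 u125-160 [220, 220, 219, 218, 213, 213, 221, 218, 220, 221, 221, 220, 216, 219, 221, 218, 216, 216, 215, 220, 221, 219, 218, 218, 216, 220, 220, 219, 218, 218, 218, 218, 218, 218, 217, 218, 219, 218, 218, 218] u200-235 [216, 217, 217, 215, 214, 215, 217, 217, 216, 216, 216, 216, 217, 218, 211, 175, 126, 107, 117, 108, 113, 111, 109, 105, 98, 136, 198, 229, 228, 227, 226, 228, 223, 222, 224]
```

```bash
python3 - <<'E'
from h import *
d=np.load("w10.npz");I={"intrinsics":d["K"],"view":d["V"]}
for u,v in [(145,240.4),(150,240.4),(170,240.5),(190,240.6),(205,240.7),(212,255),(213.6,275),(215.4,290),(133.7,255)]: print(u,v,np.round(pt("wrist",u,v,.055,I),4))
for f in ("top0","t9"):
  g=cv2.imread(f"pics/{f}.png").astype(int)[...,0]
  print(f)
  for u in (455,465,475): print(u,g[196:206,u].tolist(),g[222:234,u].tolist())
  for v in (208,220): print(v,g[v,442:454].tolist(),g[v,475:486].tolist())
E
```

```text
145 240.4 [ 0.4208 -0.3984  0.055 ]
150 240.4 [ 0.4208 -0.3921  0.055 ]
170 240.5 [ 0.421  -0.3677  0.055 ]
190 240.6 [ 0.4212 -0.3444  0.055 ]
205 240.7 [ 0.4214 -0.3275  0.055 ]
212 255 [ 0.4368 -0.3211  0.055 ]
213.6 275 [ 0.4588 -0.3213  0.055 ]
215.4 290 [ 0.4759 -0.321   0.055 ]
133.7 255 [ 0.4374 -0.4155  0.055 ]
top0
455 [175, 170, 173, 163, 150, 154, 153, 152, 152, 155] [145, 147, 147, 120, 63, 64, 89, 102, 103, 118, 130, 137]
465 [172, 168, 172, 165, 157, 153, 152, 154, 154, 156] [149, 148, 142, 127, 92, 61, 88, 107, 106, 139, 170, 171]
475 [173, 173, 174, 165, 166, 162, 154, 156, 157, 157] [149, 150, 146, 139, 106, 63, 116, 133, 139, 158, 164, 139]
208 [107, 99, 68, 54, 56, 56, 111, 138, 181, 196, 181, 145] [143, 155, 173, 174, 150, 147, 167, 168, 171, 167, 168]
220 [106, 87, 65, 55, 61, 59, 130, 143, 145, 144, 144, 145] [141, 142, 142, 142, 141, 151, 164, 168, 177, 174, 168]
t9
455 [194, 187, 189, 178, 167, 167, 164, 168, 167, 170] [162, 160, 161, 129, 69, 72, 99, 111, 114, 130, 144, 148]
465 [186, 183, 186, 182, 172, 165, 167, 169, 168, 170] [163, 159, 154, 142, 101, 66, 95, 117, 116, 152, 186, 187]
475 [186, 190, 190, 182, 182, 176, 167, 170, 167, 174] [162, 166, 159, 154, 121, 72, 125, 146, 151, 172, 178, 153]
208 [115, 106, 72, 64, 64, 62, 124, 155, 194, 215, 198, 161] [155, 170, 192, 189, 165, 159, 181, 184, 186, 185, 184]
220 [117, 95, 72, 66, 70, 65, 141, 156, 160, 156, 159, 156] [156, 154, 153, 156, 153, 162, 181, 182, 192, 192, 184]
```

```bash
python3 -m jog '.08 -.1 0 0 0 0 1;.11 -.16 0 0 0 0 1;.11 -.16 0 0 0 0 1;.11 -.16 0 0 0 0 1;.08 -.13 0 0 0 -.001 1;.06 -.1 0 0 0 0 1;0 0 .2 0 0 0 1;0 0 .2 0 0 0 1;0 0 .2 0 0 0 1;0 0 .2 0 0 0 1;0 0 .13 0 0 0 1;0 0 .08 0 0 0 1;0 0 0 0 0 0 1;0 0 0 0 0 0 1'
python3 - <<'E'
from h import *
st();print(goto([.29,-.3665,.0428],[np.pi,0,np.pi]))
im=read_camera("scene");cv2.imwrite("pics/s11.png",cv2.resize(im[250:350,370:510],(800,571),interpolation=cv2.INTER_CUBIC))
I=camera_info("wrist");w=read_camera("wrist");cv2.imwrite("pics/w11.png",w)
E
```

```text
time: 39.9
tool_pos: [0.2917, -0.3636, 0.052]
orientation: [3.14, -0.001, -3.137]
ft_force: [0.5, -0.3, -1.0]
width: 0.0216
grasp_force: 59.9
39.9 [ 0.2917 -0.3636  0.052 ] [ 3.1400e+00 -7.0000e-04 -3.1367e+00] w 0.0216 g 59.9 f [ 0.5 -0.3 -1. ] q [-1.04  0.41  1.97  0.    0.76 -2.62]
(array([ 0.0085, -0.0146,  0.0461]), array([ 0.0005, -0.0002,  0.0016]))
```

View pics/s11.png

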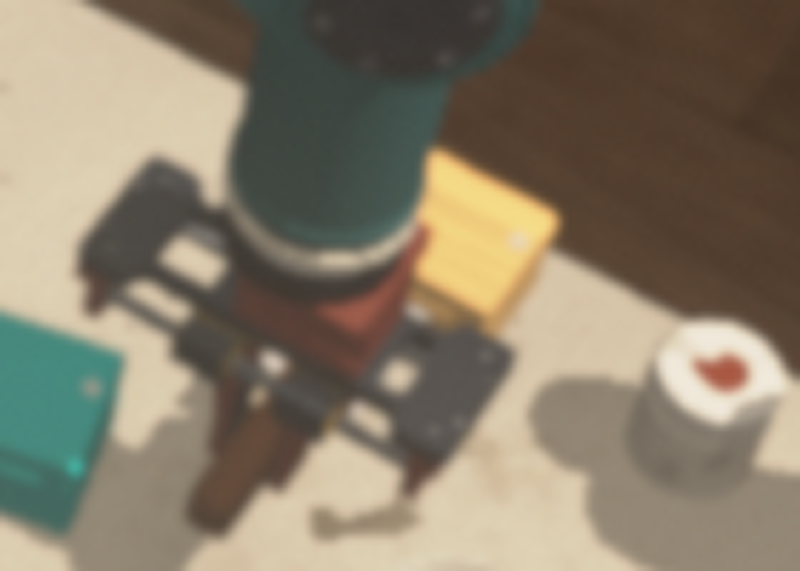

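The gripper, with the scraper level, stands in front of the wooden block at (490,240) in the crop. Its slot face is towards the gripper and nothing else is touched. Fine alignment, then a slow insertion.

```bash
python3 -m jog '0 -.0145 .046 0 0 .0016 1;0 0 0 0 0 0 1;0 0 0 0 0 0 1'
python3 -c "
from h import *
st();print(goto([.3,-.3665,.0428],[np.pi,0,np.pi]))"
```

```text
time: 40.3
tool_pos: [0.2913, -0.3678, 0.0432]
orientation: [-3.141, 0.0, 3.14]
ft_force: [-0.5, -1.2, -1.5]
width: 0.0218
grasp_force: 59.9
40.3 [ 0.2913 -0.3678  0.0432] [-3.1414  0.      3.1402] w 0.0218 g 59.9 f [-0.5 -1.2 -1.5] q [-1.05  0.43  1.97 -0.    0.74 -2.62]
(array([-0.0435,  0.0067,  0.002 ]), array([-0.0001,  0.    , -0.0004]))
```

```bash
python3 -m jog '-.02 .005 .002 0 0 0 1;-.025 0 0 0 0 0 1;-.025 0 0 0 0 0 1;-.025 0 0 0 0 0 1;-.025 0 0 0 0 0 1;0 0 0 0 0 0 1'
python3 -c "
from h import *
st()"
```

```text
time: 40.9
tool_pos: [0.3162, -0.367, 0.0428]
orientation: [-3.141, 0.0, 3.141]
ft_force: [-0.2, -0.3, -1.2]
width: 0.0215
grasp_force: 59.9
40.9 [ 0.3162 -0.367   0.0428] [-3.1410e+00  4.0000e-04  3.1412e+00] w 0.0215 g 59.9 f [-0.2 -0.3 -1.2] q [-1.    0.45  1.94 -0.    0.75 -2.57]
```

```bash
python3 -m jog '-.025 0 0 0 0 0 1;-.025 0 0 0 0 0 1;-.025 0 0 0 0 0 1;-.025 0 0 0 0 0 1;-.025 0 0 0 0 0 1;-.025 0 0 0 0 0 1;-.025 0 0 0 0 0 1;-.025 0 0 0 0 0 1;-.02 0 0 0 0 0 1;0 0 0 0 0 0 1'
python3 -c "
from h import *
st()"
```

```text
time: 41.9
tool_pos: [0.36, -0.367, 0.0427]
orientation: [-3.141, 0.0, 3.141]
ft_force: [-0.1, 0.0, -0.5]
width: 0.0216
grasp_force: 59.9
41.9 [ 0.36   -0.367   0.0427] [-3.1411e+00  3.0000e-04  3.1409e+00] w 0.0216 g 59.9 f [-0.1  0.  -0.5] q [-0.93  0.48  1.88 -0.    0.79 -2.5 ]
```

Still free. I'll creep on until the slot's end pushes back.

```bash
python3 -m jog '-.01 0 0 0 0 0 1;-.01 0 0 0 0 0 1;0 0 0 0 0 0 1'; python3 -m jog '-.01 0 0 0 0 0 1;0 0 0 0 0 0 1';python3 -m jog '-.008 0 0 0 0 0 1;0 0 0 0 0 0 1'
```

```text
time: 42.2
tool_pos: [0.3635, -0.3669, 0.0427]
orientation: [-3.141, 0.0, 3.14]
ft_force: [1.1, -0.5, -1.1]
width: 0.0216
grasp_force: 59.9
time: 42.4
tool_pos: [0.3655, -0.3669, 0.0427]
orientation: [-3.141, 0.0, 3.14]
ft_force: [0.8, -0.1, -1.0]
width: 0.0215
grasp_force: 59.9
time: 42.6
tool_pos: [0.3658, -0.3665, 0.0426]
orientation: [3.141, -0.002, 3.141]
ft_force: [-5.0, -1.4, 0.1]
width: 0.0215
grasp_force: 59.9
```

```bash
python3 -m jog '-.006 0 0 0 0 0 1;0 0 0 0 0 0 1'; python3 -m jog '0 0 .006 0 0 0 1;0 0 0 0 0 0 1;0 0 0 0 0 0 .72;0 0 0 0 0 0 .68;0 0 0 0 0 0 .65;0 0 0 0 0 0 .65;0 0 0 0 0 0 .65'; python3 -m jog '0 0 -.03 0 0 0 .65;0 0 -.06 0 0 0 .65;0 0 -.1 0 0 0 .65;0 0 -.15 0 0 0 .65;0 0 -.2 0 0 0 .65;0 0 -.2 0 0 0 .65;0 0 -.1 0 0 0 .65;0 0 0 0 0 0 .65;0 0 0 0 0 0 .65'
python3 - <<'E'
from h import *
st();I=camera_info("wrist");im=read_camera("wrist");cv2.imwrite("pics/w12.png",im);T=camera_info("top")
cv2.imwrite("pics/t12.png",read_camera("top"))
a=im.astype(int);m=((a[...,2]<160)&(a[...,2]-a[...,0]>30)).astype(np.uint8);m[:100]=0;m[300:]=0;m[:,:280]=0;m[:,380:]=0
n,l,s,c=cv2.connectedComponentsWithStats(m)
for i in range(1,n):
  if s[i,4]>200: 
    ys,xs=np.where(l==i);W=np.array([pt("wrist",p,q,.058,I)[:2] for p,q in zip(xs,ys)]);print(s[i].tolist(),np.round(W.min(0),4),np.round(W.max(0),4))
print(np.round(pix("wrist",(.421,-.366,.055),I)),im[200:300:4,326].tolist())
E
```

```text
time: 42.8
tool_pos: [0.3658, -0.3664, 0.0425]
orientation: [3.141, -0.004, 3.141]
ft_force: [-9.3, -1.5, 2.8]
width: 0.022
grasp_force: 59.9
time: 43.5
tool_pos: [0.3683, -0.3669, 0.0416]
orientation: [-3.141, 0.0, 3.141]
ft_force: [0.6, -0.0, 0.6]
width: 0.0311
grasp_force: 0.0
time: 44.4
tool_pos: [0.3681, -0.3667, 0.21]
orientation: [-3.141, 0.001, 3.141]
ft_force: [-0.1, 0.2, -0.3]
width: 0.0308
grasp_force: 0.0
44.4 [ 0.3681 -0.3667  0.21  ] [-3.1406e+00  7.0000e-04  3.1405e+00] w 0.0308 g 0.0 f [-0.1  0.2 -0.3] q [-0.92  0.26  1.7  -0.    1.19 -2.49]
[280, 155, 100, 145, 4304] [ 0.3049 -0.4076] [ 0.4348 -0.3162]
[325. 284.] [[63, 98, 150], [69, 102, 154], [69, 104, 155], [57, 97, 148], [58, 98, 152], [66, 102, 153], [61, 98, 153], [61, 98, 152], [59, 95, 154], [70, 104, 161], [65, 103, 156], [60, 101, 157], [66, 102, 158], [56, 97, 153], [53, 93, 151], [61, 99, 157], [58, 100, 158], [67, 103, 161], [61, 95, 153], [69, 207, 249], [64, 178, 233], [99, 166, 223], [127, 224, 252], [134, 235, 254], [135, 232, 254]]
```

```bash
python3 - <<'E'
from h import *
I=camera_info("wrist");im=cv2.imread("pics/w12.png")
print(im[160:200:2,326].tolist())
for v in (170,175,180,276,283): print(v,[np.round(pt("wrist",326,v,z,I),4)[0] for z in (.05,.058,.062)])
a=cv2.imread("pics/top0.png").astype(int);b=cv2.imread("pics/t12.png").astype(int)
for v in (200,230,260):
  print(v,a[v,228:242,0].tolist(),b[v,228:242,0].tolist())
for u in (255,275): print(u,a[262:276,u,0].tolist(),b[262:276,u,0].tolist())
d=lambda x0,y0,x1,y1: round(float(np.abs(a-b)[y0:y1,x0:x1].mean()),1)
print("jar",d(214,266,241,294),"beaker",d(108,192,140,222),"oxide",d(505,203,532,230),"chest",d(240,195,285,265),"table",d(300,200,330,260))
E
```

```text
[[197, 229, 241], [195, 228, 239], [192, 226, 238], [192, 226, 239], [65, 80, 101], [66, 88, 126], [65, 95, 141], [68, 102, 153], [66, 99, 147], [70, 102, 153], [68, 101, 153], [61, 99, 147], [74, 102, 155], [66, 98, 153], [71, 102, 155], [68, 98, 152], [67, 98, 151], [64, 98, 151], [66, 99, 151], [66, 99, 151]]
170 [np.float64(0.3172), np.float64(0.3167), np.float64(0.3165)]
175 [np.float64(0.3215), np.float64(0.321), np.float64(0.3207)]
180 [np.float64(0.3259), np.float64(0.3252), np.float64(0.3249)]
276 [np.float64(0.4131), np.float64(0.4103), np.float64(0.4088)]
283 [np.float64(0.42), np.float64(0.417), np.float64(0.4154)]
200 [104, 106, 111, 106, 104, 102, 104, 90, 131, 136, 146, 149, 151, 150] [132, 132, 131, 131, 129, 128, 129, 112, 161, 168, 180, 185, 185, 183]
230 [103, 101, 102, 102, 106, 104, 107, 136, 141, 141, 138, 135, 137, 136] [124, 122, 128, 127, 128, 129, 127, 167, 172, 169, 167, 169, 166, 168]
260 [108, 101, 108, 110, 108, 105, 119, 135, 137, 138, 134, 135, 146, 153] [133, 133, 133, 135, 131, 130, 145, 165, 173, 170, 164, 169, 178, 187]
255 [132, 130, 131, 131, 133, 129, 110, 94, 105, 105, 111, 112, 142, 177] [159, 161, 163, 161, 163, 161, 132, 112, 129, 131, 134, 135, 176, 213]
275 [136, 135, 134, 135, 135, 138, 113, 81, 104, 103, 97, 132, 167, 172] [166, 166, 166, 165, 167, 172, 139, 101, 129, 127, 122, 164, 206, 211]
jar 26.6 beaker 20.5 oxide 88.3 chest 26.2 table 33.5
```

```bash
python3 -m jog '0 .2 -.1 0 0 0 .65;0 .2 -.1 0 0 0 .65;0 .2 0 0 0 0 .65;0 .2 0 0 0 0 .65;0 0 0 0 0 0 .65;0 0 0 0 0 0 .65'
python3 - <<'E'
from h import *
b=read_camera("top");a=cv2.imread("pics/top0.png")
for n,(x0,y0,x1,y1) in dict(oxide=(500,198,536,234),jar=(208,262,246,298),beaker=(104,188,144,226)).items():
  r=cv2.matchTemplate(b[y0-8:y1+8,x0-8:x1+8],a[y0:y1,x0:x1],cv2.TM_CCOEFF_NORMED);print(n,round(float(r.max()),3),np.array(np.unravel_index(r.argmax(),r.shape))-8)
st();print(workorder.job_done())
E
```

```text
time: 45.1
tool_pos: [0.3678, -0.206, 0.2485]
orientation: [3.141, -0.002, -3.141]
ft_force: [-0.5, -0.3, 0.2]
width: 0.0305
grasp_force: 0.0
oxide 0.988 [0 0]
jar 0.695 [0 0]
beaker 0.998 [0 0]
45.15 [ 0.3682 -0.207   0.2487] [ 3.1414e+00 -1.2000e-03  3.1413e+00] w 0.031 g 0.0 f [0.1 0.6 0.3] q [-0.68  0.07  1.83 -0.    1.24 -2.25]
the job is handed in; nothing more can be done
None
```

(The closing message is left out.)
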